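Feel the gap of a strap splitter with a setting gauge

TASK

Push the open kit drawer under the strap splitter fully home until it clicks in. Then pick up the wooden-handled setting gauge by its handle and slide its flat steel blade, level, straight and near the middle, between the bed plate and the sprung pressure plate until it touches both and drags snugly, without forcing it deeper. Finish while still holding the gauge at that depth, and leave the mallet, the jar and the wooden slicker alone.

Things in the scene. Friction and masses are not known exactly. Their poses are not given: they have to be found in the camera images.
- splitter: Strap splitter on a grey base 240 (x) x 200 (y) x 75 mm high, fixed; origin: centre of the base's underside; x points from front (drawer, mouth) to back, z up; yaw varies. On the base a green frame 132 mm wide: posts 75 mm behind the base's front face, 100 mm apart inside; head bar over the plates 172 to 188 mm up, screw up to 243 mm. In front of the mouth only the low drawer.
- splitter_drawer0 (a joint): Kit drawer in the base: opening in m, 0 = home; it slides out to the splitter's -x and starts 50 to 80 mm open. It runs freely (about 1 N) until about 13 mm from home, where a spring catch must be overcome with about 4 N; past it the catch pulls the drawer home and keeps it there (within 1 mm).
- splitter_drawer0_handle (a point): Middle of the drawer's bar handle, a round steel bar 100 mm long, about 10 mm thick, along the splitter's y, 35 mm in front of the drawer's front panel (194 mm wide, 48 mm high). It lies 41 mm above the bench and moves with the drawer. Can be pushed from the front with closed fingers pointing down.
- mouth (a point): Point on the bed plate's upper face, straight below the front edge of the pressure plate, in the middle of its width (frame as the splitter's: x goes in). It lies 70 mm in front of the splitter's origin and 115 mm above the bench. The bed plate is 90 mm wide and sticks out 15 mm in front of this point.
- bed: Bed plate, the lower, fixed steel plate, 90 mm wide, level upper face 115 mm above the bench; its origin is that of the splitter.
- presser (a joint): Lift of the pressure plate on its springs, m, 0 = rest, up to 5 mm. Springs press down 1 N at rest plus 3 N per mm of lift. Dragging snugly = blade has lifted the plate 0.5 to 2.9 mm, i.e. 2.5 to 14 mm deeper than first touch; pushing the blade along then takes about 5 to 11 N (more if the blade is also pressed down on the bed). A lift over 3.4 mm is forced.
- gauge: Setting gauge, 110 g, lying flat on the bench at the left or the right of the splitter: square wooden handle 80 (x) x 24 x 24 mm with a brass collar, then a flat steel blade 95 long (x), 25 wide, 4 mm thick, at half the handle's height. Origin at the centre of the handle's underside; x points along the blade, z up.
- gauge_tip (a point): Middle of the blade's front end, 135 mm from the gauge's origin along x and 12 mm above its underside (half the blade's thickness is 2 mm).
- slicker: Dark wooden edge slicker, bystander, 140 x 34 x 18 mm, all wood without a blade, lying on the other side of the splitter.
- mallet: Wooden mallet, bystander, 190 mm long, head 100 x 55 x 55 mm, lying to the right (-y) of the splitter.
- jar: Glass jar with a brass lid, bystander, 60 mm across, 75 mm high, to the left (+y) of the splitter.
- plate: Upper pressure plate, 70 mm wide (origin at the splitter's, raised by screw and lift). Its underside slopes down going in: opening over the bed 12 mm at the front edge, 8 mm after 6 mm, then 1 mm less per 5 mm of depth, to 0.3 mm after 44 mm; all up to 2.4 mm more by an unseen screw setting. So the 4 mm blade first touches it 26 to 38 mm in, then lifts it.
Not all that is in view belongs to the job. Of the things like the gauge, leave any that is pink or purple; of the rest the larger one is meant.

How it is judged:
On the way, in this order (a step that is already met when the one before it is completed fails the run):
1. the drawer is home in its catch while the gauge still lies on the bench (value of joint splitter_drawer0 below 0.004 m and height (world z) of gauge below 0.03 m), for 0.2 s.
2. the blade drags between both plates (value of joint presser above 0.0005 m and contact force between gauge and plate above 1 N and x of gauge_tip in the frame of mouth above 0.015 m), for 0.2 s.
At the end, for the whole second after the job is handed in: Drawer within 4 mm of home; gauge held in the fingers at rest, blade touching bed and pressure plate, lifting the latter 0.5 to 2.9 mm; tip over 15 mm in, within 20 mm of the middle; gauge within 0.2 rad of straight, 0.12 of level, clear of the base (all of step 2 and value of joint splitter_drawer0 below 0.004 m and value of joint presser below 0.0029 m and contact force between gauge and bed above 0.3 N and contact force between gauge and the fingers above 2 N and y of gauge_tip in the frame of mouth between -0.02 and 0.02 m and angle between the x axis of gauge and the x axis of splitter, either way round below 0.2 rad and angle between gauge's own z axis and vertical below 0.12 rad and height (world z) of gauge above 0.09 m and linear speed of gauge below 0.01 m/s); the arm keeps its last pose, push and grip.
It fails at once if the blade is forced: pressure plate lifted over 3.4 mm (value of joint presser above 0.0034 m).
It fails at once if the mallet is disturbed (distance of mallet from where it was at the start of the episode above 0.03 m).
It fails at once if the jar is disturbed (distance of jar from where it was at the start of the episode above 0.03 m or angle between jar's own z axis and vertical above 0.5 rad).
It fails at once if the slicker is disturbed (distance of slicker from where it was at the start of the episode above 0.03 m).
It also fails if it takes over 72 s, if anything falls off the work surface, if the arm or the gripper's body presses on something with over 40 N, if the wrist force passes 120 N, or if a joint passes its speed limit or range.

ROBOT

A 7-joint arm with a two-finger parallel gripper is mounted at the origin on the work surface. World frame = base frame: x ahead of the robot, y to its left, z up, the work surface at z = 0. Lengths are in m, angles in rad, forces in N, time in s.
With the tool pointing down it reaches from about 0.4 to 0.85 m from the base axis. Payload 10.4 kg.
Tool frame: the origin (TCP) lies midway between the tips of the shut fingers; the grasp point (between the pads) lies 19 mm behind it; z points along the fingers, y is the line along which they close (so a half turn about z gives the same grasp; the last joint's range is limited). The gripper opens to 87 mm and grips with 3 to 60 N. Pads are 19 mm wide; open, the fingers measure 117 mm over their backs; the gripper's body (75 mm by 190 mm) begins 51 mm behind the grasp point.
Start: joints at [-1.332, 0.332, -0.065, 1.46, 0.022, 1.35, -0.088], TCP at [0.162, 0.604, 0.223] pointing down, gripper open.
Joint ranges: [-2.6, 2.6], [-0.5, 2.12], [-1.47, 1.34], [0.16, 2.42], [-1.27, 4.41], [0.06, 2.06], [-2.6, 2.6]. Speed limits (rad/s): [2.22, 2.22, 2.79, 2.79, 3.14, 3.14, 3.14].

INTERFACE

Orientations are given as a unit quaternion [x, y, z, w].
In Python, from bench import r gives the robot as it stands.
- The arm moves only by the tool move_arm, never from a script. Its argument "targets" is a list of rows, each a list of 3 entries, a list of its own where there are three numbers: the shift along the tool's x, y, z in cm, then the turn, a rotation vector about the tool's x, y, z in rad, then the opening in per cent of the stroke, from 0 (shut) to 100 (fully open). In form: [[[x, y, z], [wx, wy, wz], gripper], ...]. A call has 1 to 20 rows; each row shifts and turns the commanded pose from where the row before left it, along the tool's axes as they then stand; what a row does not reach is not made up. A row lasts 1/8 s, in which the tool goes at most 62.5 mm and 10.7 degrees, less where a joint would pass 70% of its speed; a pose out of reach is approached as far as the arm can. A call with a gripper value outside its range is refused whole. The fingers move at their own pace and stop on an object; "grip_force" is the grip in N (left out, the last holds). Time passes only in rows, so rows that do not move let the fingers close. It gives the time, the measured TCP pose, the force, the opening and the grip force at its end, in the units of the state.
- r.read_state(): the state, without advancing time (a new reading comes with each control period).
- r.camera(name): name is "scene" or "top" or "wrist"; returns a dict with "image" (384x512x3 uint8, blue, green, red), "vertical_fov" (degrees; the focal length in pixels is half the picture's height over the tangent of half this angle, whatever the lens; pixels are square), "cx", "cy" (the principal point, pixels), "k1" (the pictures are not rectified: a ray, as slopes to the right and down, at radius r is drawn at 1 + k1 r^2 times it, then the intrinsics apply), "cam_to_world" (4x4, takes a point from camera to world coordinates). Camera axes: x right, y down, z forward; pixel columns grow to the right and rows downward; lengths in m; the calibration is good to about 2 mm. A picture is of the moment at which its call begins. There is no depth.
- r.close_job(): hands the job in; it is judged then, once.
The state is a dict: "time": time; "joint_positions": joint angles; "joint_vel": joint speeds; "joint_torque": joint torques, N m; "ee_pos": TCP position; "eef_rot": TCP orientation; "ft_force": force on the tool from outside, world axes, zero at the start; "torque": the same for the moment, N m; "width": finger opening in m; "grip_force": force on a finger pad.
Only numpy, scipy, OpenCV 4.12 (cv2) and the standard library are available. Lean on these libraries where they do the work, as an engineer would, in place of code of your own. Each camera call takes 0.05 s, during which the arm holds its last target. There are 200 camera calls.

## Working session

There is one attempt and no reset: what is moved stays moved. The work goes in short steps, Python scripts to look and compute and a tool call to move; the robot and the scene stay as the last step left them, time stands still between calls to the robot, and variables do not carry over. Pictures are saved under pics/ and viewed, at most 10 in all, crops included, and the job is handed in when it is done.

Besides the shell and the picture viewer there is one more tool, called after "Emit:" by a JSON object that holds its "method" and its "body". move_arm: Moves the arm, as the interface text tells. Its arguments: {"type":"object","properties":{"targets":{"type":"array"},"grip_force":{"type":"number"}},"required":["targets"]}

```bash
mkdir -p pics; cat > h.py <<'E'
import numpy as np, cv2, pickle
from scipy.spatial.transform import Rotation as R
def snap(r,name,f):
    c=r.camera(name); cv2.imwrite(f'pics/{f}.png',c['image']); pickle.dump(c,open(f'pics/{f}.pkl','wb')); return c
def ld(f): return pickle.load(open(f'pics/{f}.pkl','rb'))
def K(c):
    f=c['image'].shape[0]/2/np.tan(np.radians(c['vertical_fov'])/2)
    return np.array([[f,0,c['cx']],[0,f,c['cy']],[0,0,1]]),np.array([c['k1'],0,0,0,0.])
def pt(c,u,v,z):
    k,d=K(c); p=cv2.undistortPoints(np.array([[[u,v]]],float),k,d)[0,0]
    T=np.array(c['cam_to_world']); w=T[:3,:3]@[p[0],p[1],1]; o=T[:3,3]
    return o+w*(z-o[2])/w[2]
def pix(c,P):
    k,d=K(c); T=np.linalg.inv(np.array(c['cam_to_world']))
    return cv2.projectPoints(np.atleast_2d(np.array(P,float)),cv2.Rodrigues(T[:3,:3])[0],T[:3,3],k,d)[0][:,0]
E
python3 - <<'E'
from bench import r
from h import *
a=snap(r,'top','t0');b=snap(r,'scene','s0')
print(r.read_state())
for c in(a,b):print({k:v for k,v in c.items() if k!='image'})
cv2.imwrite('pics/t0b.png',cv2.resize(a['image'],(800,600),interpolation=cv2.INTER_CUBIC))
E
```

```text
{'time': 0.1, 'joint_positions': array([-1.33158405,  0.33282973, -0.06465256,  1.46084792,  0.02162342,
        1.34990838, -0.08852429]), 'joint_vel': array([-0.00128444, -0.00355191, -0.00044747, -0.00293094, -0.00136941,
        0.00087335, -0.00130975]), 'joint_torque': array([ 1.12511203e-03, -6.24547577e+01,  2.44123244e-02, -3.90712523e+01,
       -6.14928477e-02,  3.66296503e-02,  9.09853406e-05]), 'ee_pos': array([0.16171915, 0.60335763, 0.22182474]), 'eef_rot': array([ 1.30554846e-01,  9.91440876e-01, -6.47901172e-04, -3.66297936e-05]), 'ft_force': array([-0.2092865 ,  0.49366726, -0.5051224 ]), 'torque': array([-0.01003515,  0.00060282, -0.00540716]), 'grip_force': 0.0, 'width': 0.0868200643317803}
{'vertical_fov': 52.4199990954764, 'cx': 256.20671321296595, 'cy': 195.2706737346111, 'k1': 0.04112260128266105, 'cam_to_world': array([[ 0.00603525, -0.9959532 ,  0.08967054,  0.41977687],
       [-0.99995732, -0.00538353,  0.00750804, -0.07597281],
       [-0.00699491, -0.08971203, -0.99594318,  1.42027955],
       [ 0.        ,  0.        ,  0.        ,  1.        ]])}
{'vertical_fov': 56.01836549656975, 'cx': 255.06296647294673, 'cy': 194.1311503964186, 'k1': 0.02865750859726462, 'cam_to_world': array([[-0.82559138,  0.31831498, -0.46591249,  0.97401799],
       [ 0.56425599,  0.47120701, -0.67792266,  0.57896953],
       [ 0.00374829, -0.82258102, -0.56863558,  0.64664002],
       [ 0.        ,  0.        ,  0.        ,  1.        ]])}
```

View pics/t0b.png

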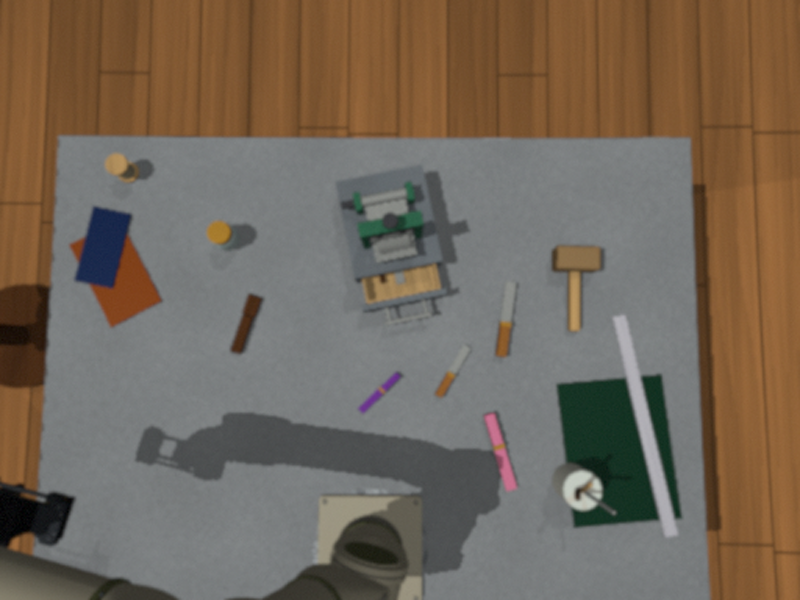

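View pics/s0.png

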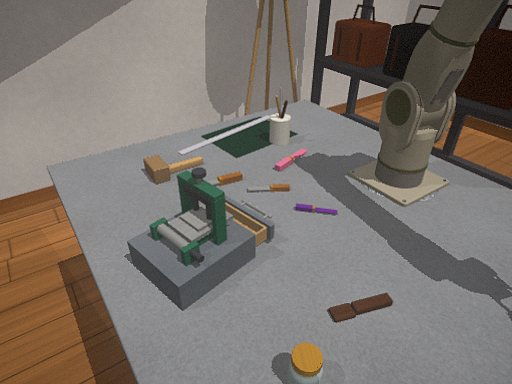

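The top view shows the splitter near (395,235), its drawer open toward the robot with the handle at (410,312). The larger wooden gauge is at (507,320), with its blade pointing away from the robot. The mallet is at (577,285), the slicker at (247,323) and the jar at (220,233). I'll leave the small gauge (453,371) and the purple and pink ones. Next, an enlarged crop.

```bash
python3 - <<'E'
from h import *
c=ld('t0'); im=c['image'][102:242,205:345]
cv2.imwrite('pics/t0c.png',cv2.resize(im,(588,588),interpolation=cv2.INTER_CUBIC))
E
```

```text
(no output)
```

View pics/t0c.png

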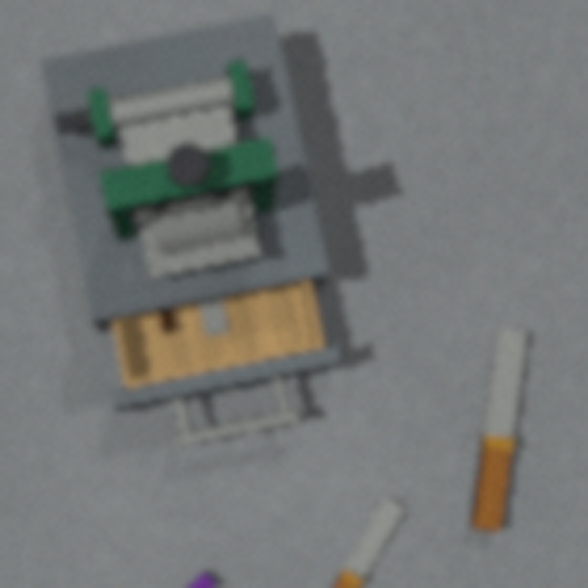

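The crop shows the base top corners at about (43,62), (272,17), (328,272) and (97,315). The drawer handle bar runs (182,438)–(300,418). The gauge butt is at (489,528), its collar at (500,440) and its tip at (515,330).

```bash
cat >> h.py <<'E'
def cp(c,u,v,z): return pt(c,205+(u+.5)/4.2-.5,102+(v+.5)/4.2-.5,z)
E
python3 - <<'E'
from h import *
from scipy.optimize import least_squares
c=ld('t0')
q=np.array([cp(c,*p,.075) for p in[(43,62),(272,17),(328,272),(97,315)]])[:,:2]
L=np.array([[.12,.1],[.12,-.1],[-.12,-.1],[-.12,.1]])
def res(x):
    s,k=np.sin(x[2]),np.cos(x[2]); return (L@np.array([[k,s],[-s,k]])+x[:2]-q).ravel()
s=least_squares(res,[.75,0,0]); x,y,a=s.x; print('splitter',s.x,s.fun.round(4))
d=np.array([np.cos(a),np.sin(a)])
print('mouth',np.array([x,y])-.07*d)
h=[cp(c,*p,.044)[:2] for p in[(182,438),(300,418)]]; m=np.mean(h,0); print('handle',m,h)
n=np.array([-d[1],d[0]]); print('handle local',(m-[x,y])@d,(m-[x,y])@n)
b=cp(c,489,528,.02)[:2];co=cp(c,500,440,.024)[:2];t=cp(c,515,330,.014)[:2]
print('gauge',b,co,t,np.linalg.norm(t-b),np.arctan2(*(t-b)[::-1]))
E
```

```text
splitter [ 0.73139934 -0.03818805  0.20865843] [ 0.009   0.003   0.011  -0.0008 -0.0077 -0.0033 -0.0122  0.0011]
mouth [ 0.66291766 -0.05268839]
handle [ 0.51450624 -0.08627087] [array([ 0.50579322, -0.03664803]), array([ 0.52321926, -0.1358937 ])]
handle local -0.22214886400441988 -0.0021109937579362986
gauge [ 0.43220276 -0.29754485] [ 0.50689971 -0.30696317] [ 0.60264151 -0.32240007] 0.17224154225270044 -0.14481005031464447
```

```bash
cat >> h.py <<'E'
def rows(s,wps):
    """s: state; wps: [(xyz, yaw of -tool x, n)] tool down; prints rows in cm/rad"""
    p=np.array(s['ee_pos']); q=R.from_quat(s['eef_rot'])
    for P,yaw,n in wps:
        Q=R.from_matrix(np.array([[-np.cos(yaw),np.sin(yaw),0],[-np.sin(yaw),-np.cos(yaw),0],[0,0,1]])@np.diag([1,-1,-1]))
        P=np.array(P,float); dr=(q.inv()*Q).as_rotvec()/n; st=(P-p)/n
        for i in range(n):
            print((q.inv().apply(st)*100).round(2).tolist(),dr.round(3).tolist(),end=' ')
            q=q*R.from_rotvec(dr)
        print(); p=P; q=Q
E
python3 - <<'E'
from bench import r
from h import *
rows(r.read_state(),[((.45,.30,.20),.0,8),((.465,-.094,.16),.19,8),((.465,-.094,.03),.19,4)])
E
```

```text
[-4.46, -2.73, 0.28] [-0.0, -0.0, -0.033] [-4.37, -2.87, 0.28] [-0.0, -0.0, -0.033] [-4.27, -3.02, 0.28] [-0.0, -0.0, -0.033] [-4.17, -3.15, 0.28] [-0.0, -0.0, -0.033] [-4.07, -3.29, 0.27] [-0.0, -0.0, -0.033] [-3.96, -3.42, 0.27] [-0.0, -0.0, -0.033] [-3.84, -3.55, 0.27] [-0.0, -0.0, -0.033] [-3.73, -3.67, 0.27] [-0.0, -0.0, -0.033] 
[-0.19, -4.92, 0.5] [0.0, 0.0, -0.024] [-0.07, -4.93, 0.5] [0.0, 0.0, -0.024] [0.05, -4.93, 0.5] [0.0, 0.0, -0.024] [0.16, -4.93, 0.5] [0.0, 0.0, -0.024] [0.28, -4.92, 0.5] [0.0, 0.0, -0.024] [0.4, -4.91, 0.5] [0.0, 0.0, -0.024] [0.51, -4.9, 0.5] [0.0, 0.0, -0.024] [0.63, -4.89, 0.5] [0.0, 0.0, -0.024] 
[0.0, 0.0, 3.25] [0.0, 0.0, 0.0] [0.0, 0.0, 3.25] [0.0, 0.0, 0.0] [0.0, 0.0, 3.25] [0.0, 0.0, 0.0] [0.0, 0.0, 3.25] [0.0, 0.0, 0.0]
```

Emit:
{"method": "move_arm", "body": {"targets": [[[-4.5, -2.7, 0.3], [0, 0, -0.033], 0], [[-4.4, -2.9, 0.3], [0, 0, -0.033], 0], [[-4.3, -3.0, 0.3], [0, 0, -0.033], 0], [[-4.2, -3.2, 0.3], [0, 0, -0.033], 0], [[-4.1, -3.3, 0.3], [0, 0, -0.033], 0], [[-4.0, -3.4, 0.3], [0, 0, -0.033], 0], [[-3.8, -3.6, 0.2], [0, 0, -0.033], 0], [[-3.7, -3.7, 0.2], [0, 0, -0.033], 0], [[-0.2, -4.9, 0], [0, 0, -0.024], 0], [[-0.1, -4.9, 0], [0, 0, -0.024], 0], [[0, -4.9, 0], [0, 0, -0.024], 0], [[0.2, -4.9, 0], [0, 0, -0.024], 0], [[0.3, -4.9, 0], [0, 0, -0.024], 0], [[0.4, -4.9, 0], [0, 0, -0.024], 0], [[0.5, -4.9, 0], [0, 0, -0.024], 0], [[0.6, -4.9, 0], [0, 0, -0.024], 0], [[0, 0, 0], [0, 0, 0], 0]]}}

```text
time: 2.22
ee_pos: [0.4678, -0.097, 0.2005]
eef_rot: [-0.094, 0.996, -0.0, -0.0]
ft_force: [0.1, 1.7, -0.6]
width: 0.0005
grip_force: 0.0
```

```bash
python3 - <<'E'
from bench import r
from h import *
c=snap(r,'wrist','w1'); s=r.read_state(); print(s['ee_pos'],s['eef_rot'],s['joint_positions'],s['time'])
print(c['cam_to_world'])
print(pix(c,[[.514,-.086,.041],[.663,-.0527,.115],[.59,-.32,.012],[.4667,-.094,.041]]))
rows(s,[((.465,-.094,.03),.19,4)])
cv2.imwrite('pics/w1b.png',cv2.resize(c['image'],(800,600),interpolation=cv2.INTER_CUBIC))
E
```

```text
[ 0.46803398 -0.09448212  0.20034637] [-9.52946502e-02  9.95449092e-01  6.13320063e-05 -1.76354610e-04] [-4.28685830e-01 -1.27796398e-03  5.38239639e-01  1.89278244e+00
  6.39380618e-04  1.25027784e+00  1.87102705e+00] 2.275
[[-1.87612320e-01  9.45744794e-01  2.65270431e-01  3.93848945e-01]
 [ 9.82242978e-01  1.80803684e-01  5.00875324e-02 -1.10975765e-01]
 [-5.91848110e-04  2.69957056e-01 -9.62872181e-01  3.61916635e-01]
 [ 0.00000000e+00  0.00000000e+00  0.00000000e+00  1.00000000e+00]]
[[263.12742835 213.9446975 ]
 [267.43113151 363.70945034]
 [ 84.84735894 226.75396236]
 [264.07196282 175.30322037]]
[0.07, 0.03, 4.26] [0.0, -0.0, 0.0] [0.07, 0.03, 4.26] [0.0, -0.0, 0.0] [0.07, 0.03, 4.26] [0.0, -0.0, 0.0] [0.07, 0.03, 4.26] [0.0, -0.0, 0.0]
```

View pics/w1b.png

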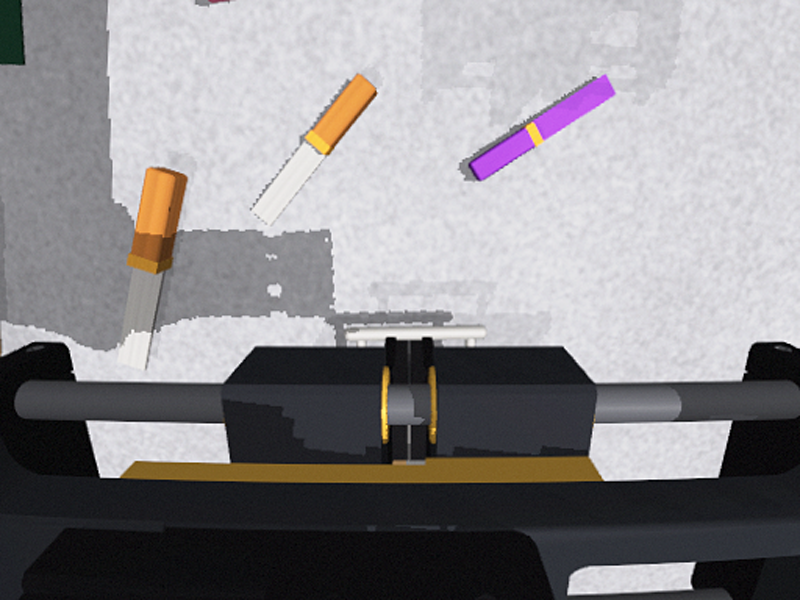

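The wrist view shows the drawer handle bar from (345,334) to (487,330). The gauge butt is at (166,172), the collar at (150,265) and the tip at (133,366).

```bash
python3 - <<'E'
from h import *
c=ld('w1')
f=lambda u,v,z: pt(c,(u+.5)*.64-.5,(v+.5)*.64-.5,z)[:2]
a,b=f(345,334,.043),f(487,330,.043); print('handle',(a+b)/2,np.linalg.norm(a-b),'yaw',np.arctan2(-(b-a)[0],(b-a)[1]))
bt,co,t=f(166,169,.024),f(151,263,.024),f(133,366,.014)
u=(t-bt)/np.linalg.norm(t-bt); print('gauge',bt,co,t,np.linalg.norm(t-bt),np.arctan2(u[1],u[0]),'org',t-.135*u,bt+.04*u)
E
```

```text
handle [ 0.51057762 -0.08314063] 0.10930375326276733 yaw 0.21878212563559574
gauge [ 0.42544798 -0.29074235] [ 0.50035019 -0.2992393 ] [ 0.59991746 -0.31859352] 0.1766784788637468 -0.15829786310979943 org [ 0.46660536 -0.29731244] [ 0.46494786 -0.29704785]
```

Emit:
{"method": "move_arm", "body": {"targets": [[[0, 0, 4.3], [0, 0, 0], 0], [[0, 0, 4.3], [0, 0, 0], 0], [[0, 0, 4.2], [0, 0, 0], 0], [[0, 0, 4.2], [0, 0, 0], 0], [[0, 0, 0], [0, 0, 0], 0], [[-1.2, 0, 0], [0, 0, 0], 0], [[-1.2, 0, 0], [0, 0, 0], 0], [[-1.2, 0, 0], [0, 0, 0], 0], [[-1.2, 0, 0], [0, 0, 0], 0], [[-1, 0, 0], [0, 0, 0], 0], [[-1, 0, 0], [0, 0, 0], 0]]}}

```text
time: 3.65
ee_pos: [0.5356, -0.0799, 0.0304]
eef_rot: [-0.097, 0.995, 0.0, -0.0]
ft_force: [-1.5, 1.4, 0.6]
width: 0.0008
grip_force: 0.7
```

Emit:
{"method": "move_arm", "body": {"targets": [[[-0.5, 0, 0], [0, 0, 0], 0], [[-0.5, 0, 0], [0, 0, 0], 0], [[-0.5, 0, 0], [0, 0, 0], 0]]}}

```text
time: 4.03
ee_pos: [0.5488, -0.0773, 0.0302]
eef_rot: [-0.097, 0.995, 0.0, -0.001]
ft_force: [-4.6, -0.4, 2.1]
width: 0.0007
grip_force: 2.1
```

Emit:
{"method": "move_arm", "body": {"targets": [[[-0.3, 0, 0], [0, 0, 0], 0], [[-0.3, 0, 0], [0, 0, 0], 0], [[-0.2, 0, 0], [0, 0, 0], 0], [[0, 0, 0], [0, 0, 0], 0]]}}

```text
time: 4.53
ee_pos: [0.5551, -0.0762, 0.0299]
eef_rot: [-0.097, 0.995, 0.0, -0.003]
ft_force: [-12.6, -0.2, 7.9]
width: 0.0005
grip_force: 6.4
```

Emit:
{"method": "move_arm", "body": {"targets": [[[-0.3, 0, 0], [0, 0, 0], 0], [[-0.2, 0, 0], [0, 0, 0], 0], [[0, 0, 0], [0, 0, 0], 0]]}}

```text
time: 4.9
ee_pos: [0.5556, -0.0763, 0.0291]
eef_rot: [-0.096, 0.995, 0.001, -0.007]
ft_force: [-31.8, -2.2, 21.5]
width: 0.0002
grip_force: 15.9
```

Emit:
{"method": "move_arm", "body": {"targets": [[[0.5, 0, 0], [0, 0, 0], 0], [[2.5, 0, 0], [0, 0, 0], 0], [[3, 0, -3], [0, 0, 0], 0], [[3, 0, -5], [0, 0, 0], 0], [[0, 0, -5], [0, 0, 0], 0], [[0, 4, -4], [0, 0, 0], 100]]}}

```text
time: 5.65
ee_pos: [0.4673, -0.0548, 0.2032]
eef_rot: [-0.094, 0.996, -0.0, 0.002]
ft_force: [1.2, 2.1, -0.4]
width: 0.0052
grip_force: 0.0
```

```bash
python3 - <<'E'
from bench import r
from h import *
c=snap(r,'top','t2'); s=r.read_state(); print(s['ee_pos'],s['eef_rot'])
d=snap(r,'scene','s2')
A=cv2.resize(c['image'][102:242,205:345],(400,400),interpolation=cv2.INTER_CUBIC)
B=cv2.resize(d['image'][160:300,120:260],(400,400),interpolation=cv2.INTER_CUBIC)
cv2.imwrite('pics/m2.png',np.hstack([A,B]))
E
```

```text
[ 0.46856766 -0.04822464  0.20747716] [-0.09747008  0.99522896  0.00104773  0.00421858]
```

View pics/m2.png

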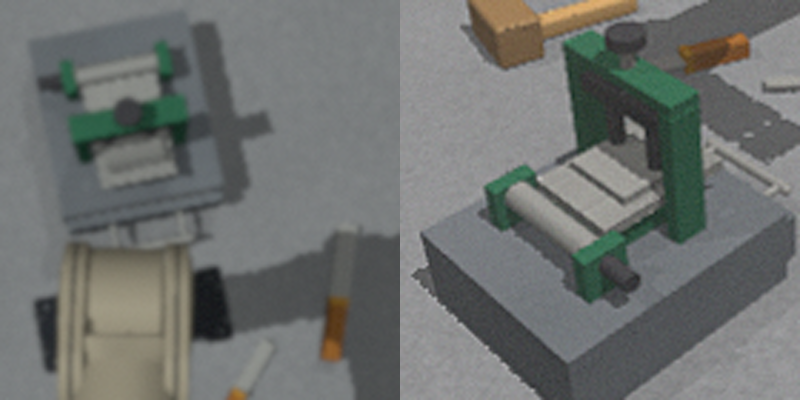

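Top: the drawer looks shut, with the panel against the base and the handle just in front of it. Base corners are at (30,40), (185,12), (221,190) and (65,218); the bed front edge runs (100,187)–(174,176). In the scene half, base corners are at (570,362), (423,235) and (793,225). I'll fit the splitter pose to both views.

```bash
cat > fit.py <<'E'
from h import *
from scipy.optimize import least_squares
c,d=ld('t2'),ld('s2'); k=400/140
T=np.array([(30,40),(185,12),(221,190),(65,218),(100,187),(174,176)])/k+[205,102]
TL=np.array([[.12,.1,.075],[.12,-.1,.075],[-.12,-.1,.075],[-.12,.1,.075],[-.085,.045,.115],[-.085,-.045,.115]])
S=np.array([(170,362),(23,235),(393,225)])/k+[120,160]
SL=np.array([[.12,.1,.075],[.12,-.1,.075],[-.12,.1,.075]])
def w(x,L): return R.from_euler('z',x[2]).apply(L)+[x[0],x[1],0]
f=lambda x: np.r_[(pix(c,w(x,TL))-T).ravel(),(pix(d,w(x,SL))-S).ravel()]
s=least_squares(f,[.73,-.04,.2],loss='soft_l1'); x=s.x
E
python3 - <<'E'
from fit import *
print(x,f(x).round(1)); print('mouth',w(x,np.array([[-.07,0,.115]])))
for hl in(-.155,-.167): print(hl,((pix(c,w(x,np.array([[hl,.05,.041],[hl,-.05,.041]])))-[205,102])*k).round(0),((pix(d,w(x,np.array([[hl,.05,.041],[hl,-.05,.041]])))-[120,160])*k+[400,0]).round(0))
from bench import r
s=r.read_state()
rows(s,[((.463,-.297,.15),-.155,6),((.463,-.297,.012),-.155,4)])
E
```

```text
[ 0.72339341 -0.03748899  0.20345722] [-1.5 -0.1 -0.1 -1.3  1.   2.5 -0.8  4.  -0.   0.1  0.1 -1.2 -0.9  0.7
 -0.9 -1.4  2.6 -7.1]
mouth [[ 0.65483723 -0.05163294  0.115     ]]
-0.155 [[110. 252.]
 [188. 237.]] [[786. 190.]
 [712. 144.]]
-0.167 [[112. 262.]
 [190. 246.]] [[795. 184.]
 [721. 139.]]
[0.91, -4.03, 0.9] [0.0, 0.001, 0.059] [0.67, -4.07, 0.91] [0.0, 0.001, 0.059] [0.43, -4.11, 0.91] [0.0, 0.001, 0.059] [0.19, -4.12, 0.91] [0.0, 0.001, 0.059] [-0.05, -4.13, 0.91] [0.0, 0.001, 0.059] [-0.3, -4.12, 0.92] [0.0, 0.001, 0.059] 
[0.0, 0.0, 3.45] [0.0, 0.0, 0.0] [0.0, 0.0, 3.45] [0.0, 0.0, 0.0] [0.0, 0.0, 3.45] [0.0, 0.0, 0.0] [0.0, 0.0, 3.45] [0.0, 0.0, 0.0]
```

The scene bar ends (712,145)–(787,190) match the predicted home position (-0.155 m), so the drawer is home. Now to hover over the gauge.

Emit:
{"method": "move_arm", "body": {"targets": [[[0.9, -4.0, 0.9], [0, 0, 0.059], 70], [[0.7, -4.1, 0.9], [0, 0, 0.059], 70], [[0.4, -4.1, 0.9], [0, 0, 0.059], 70], [[0.2, -4.1, 0.9], [0, 0, 0.059], 70], [[0, -4.1, 0.9], [0, 0, 0.059], 70], [[-0.3, -4.1, 0.9], [0, 0, 0.059], 70], [[0, 0, 0], [0, 0, 0], 70], [[0, 0, 0], [0, 0, 0], 70]]}}

```text
time: 6.75
ee_pos: [0.4591, -0.2995, 0.1462]
eef_rot: [0.08, 0.997, -0.0, -0.0]
ft_force: [-0.5, -0.3, -0.1]
width: 0.0608
grip_force: 0.0
```

```bash
python3 - <<'E'
from bench import r
from h import *
s=r.read_state(); print(s['ee_pos'],s['eef_rot'])
c=snap(r,'wrist','w3'); cv2.imwrite('pics/w3b.png',cv2.resize(c['image'],(800,600),interpolation=cv2.INTER_CUBIC))
rows(s,[((.463,-.297,.006),-.155,4)])
E
```

```text
[ 0.45906615 -0.29952085  0.14621956] [ 7.97249394e-02  9.96816896e-01 -2.27062895e-05 -9.65245963e-05]
[-0.09, 0.08, 3.51] [-0.0, -0.0, -0.001] [-0.09, 0.08, 3.51] [-0.0, -0.0, -0.001] [-0.09, 0.08, 3.51] [-0.0, -0.0, -0.001] [-0.09, 0.08, 3.51] [-0.0, -0.0, -0.001]
```

View pics/w3b.png

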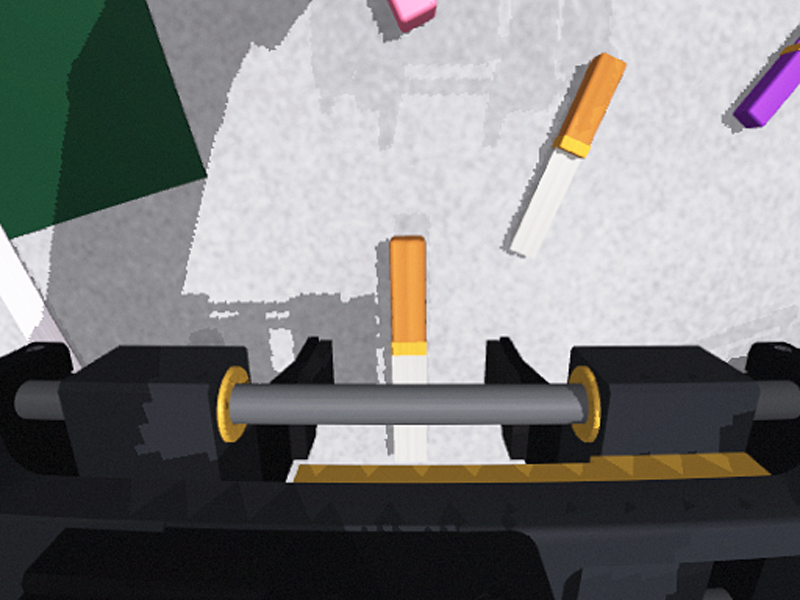

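The gauge handle is centred between the fingers at u≈409, and parallel to them; its butt is at v=238 and the collar at v=348. Now descend and grip.

```bash
python3 - <<'E'
from h import *
c=ld('w3'); f=lambda u,v,z: pt(c,(u+.5)*.64-.5,(v+.5)*.64-.5,z)[:2]
b,q=f(408,237,.024),f(409,343,.024); u=(q-b)/np.linalg.norm(q-b); print(b,q,np.linalg.norm(q-b),np.arctan2(u[1],u[0]),b+.04*u)
E
```

```text
[ 0.42564199 -0.29501857] [ 0.49798185 -0.30595371] 0.07316168478082995 -0.15002754568782728 [ 0.46519267 -0.30099718]
```

Emit:
{"method": "move_arm", "body": {"targets": [[[-0.1, 0, 3.5], [0, 0, 0], 70], [[-0.1, 0, 3.5], [0, 0, 0], 70], [[-0.1, 0, 3.5], [0, 0, 0], 70], [[0, 0, 3.4], [0, 0, 0], 70], [[0, 0, 0], [0, 0, 0], 70], [[0, 0, 0], [0, 0, 0], 0], [[0, 0, 0], [0, 0, 0], 0], [[0, 0, 0], [0, 0, 0], 0], [[0, 0, 0], [0, 0, 0], 0], [[0, 0, 0], [0, 0, 0], 0], [[0, 0, 0], [0, 0, 0], 0]], "grip_force": 40}}

```text
time: 8.18
ee_pos: [0.4621, -0.3001, 0.0078]
eef_rot: [0.08, 0.997, 0.0, 0.0]
ft_force: [-1.0, 1.7, 5.4]
width: 0.0235
grip_force: 40.0
```

Emit:
{"method": "move_arm", "body": {"targets": [[[0, 0, -2], [0, 0, 0], 0], [[0, 0, -4], [0, 0, 0], 0], [[0, 0, -4], [0, 0, 0], 0], [[0, 0, -4], [0, 0, 0], 0], [[0, 0, 0], [0, 0, 0], 0]]}}

```text
time: 8.8
ee_pos: [0.4633, -0.3013, 0.1513]
eef_rot: [0.08, 0.997, -0.001, 0.003]
ft_force: [1.1, 0.5, -2.1]
width: 0.0233
grip_force: 40.0
```

```bash
python3 - <<'E'
from bench import r
from h import *
s=r.read_state(); print(s['ee_pos'],s['eef_rot'],s['width'],s['grip_force'],s['ft_force'])
rows(s,[((.462,-.092,.14),.203,7)])
E
```

```text
[ 0.46329586 -0.30134947  0.15127178] [ 8.01158390e-02  9.96781403e-01 -6.22306543e-04  2.81064891e-03] 0.0233440680284654 39.99656796455383 [ 1.05847662  0.46770261 -2.14999988]
[0.5, 2.95, 0.16] [-0.0, 0.001, -0.052] [0.34, 2.97, 0.16] [-0.0, 0.001, -0.052] [0.19, 2.98, 0.16] [-0.0, 0.001, -0.052] [0.03, 2.99, 0.16] [-0.0, 0.001, -0.052] [-0.12, 2.99, 0.16] [-0.0, 0.001, -0.052] [-0.28, 2.98, 0.16] [-0.0, 0.001, -0.052] [-0.43, 2.96, 0.16] [-0.0, 0.001, -0.052]
```

Emit:
{"method": "move_arm", "body": {"targets": [[[0.5, 2.9, 0.2], [0, 0, -0.052], 0], [[0.3, 3.0, 0.2], [0, 0, -0.052], 0], [[0.2, 3.0, 0.2], [0, 0, -0.052], 0], [[0, 3.0, 0.2], [0, 0, -0.052], 0], [[-0.1, 3.0, 0.2], [0, 0, -0.052], 0], [[-0.3, 3.0, 0.2], [0, 0, -0.052], 0], [[-0.4, 3.0, 0.1], [0, 0, -0.052], 0], [[0, 0, 0], [0, 0, 0], 0], [[0, 0, 0], [0, 0, 0], 0], [[0, 0, 0], [0, 0, 0], 0]]}}

```text
time: 10.05
ee_pos: [0.4604, -0.091, 0.1345]
eef_rot: [-0.101, 0.995, -0.0, -0.0]
ft_force: [0.5, -0.3, -1.0]
width: 0.024
grip_force: 40.0
```

```bash
python3 - <<'E'
from bench import r
from fit import *
s=r.read_state(); print(s['ee_pos'],s['eef_rot'],s['ft_force'])
c=snap(r,'top','t4'); d=snap(r,'scene','s4')
p=np.array(s['ee_pos']); t=R.from_quat(s['eef_rot'])
tip=p+t.apply([-.138,0,0]); tip[2]=p[2]-.0078+.012; print('tip pred',tip)
print('tip px',(pix(c,tip)-[205,102])*400/140,(pix(d,tip)-[120,130])*400/140+[400,0])
A=cv2.resize(c['image'][102:242,205:345],(400,400),interpolation=cv2.INTER_CUBIC)
B=cv2.resize(d['image'][130:270,120:260],(400,400),interpolation=cv2.INTER_CUBIC)
cv2.imwrite('pics/m4.png',np.hstack([A,B]))
E
```

```text
[ 0.46042897 -0.09103865  0.1344509 ] [-1.00996190e-01  9.94886802e-01 -9.43921523e-05 -1.07412589e-04] [ 0.45757899 -0.30475615 -1.00260162]
tip pred [ 0.5956137  -0.06330624  0.1386509 ]
tip px [[144.02825192 214.5583148 ]] [[726.44873857 177.23702626]]
```

View pics/m4.png

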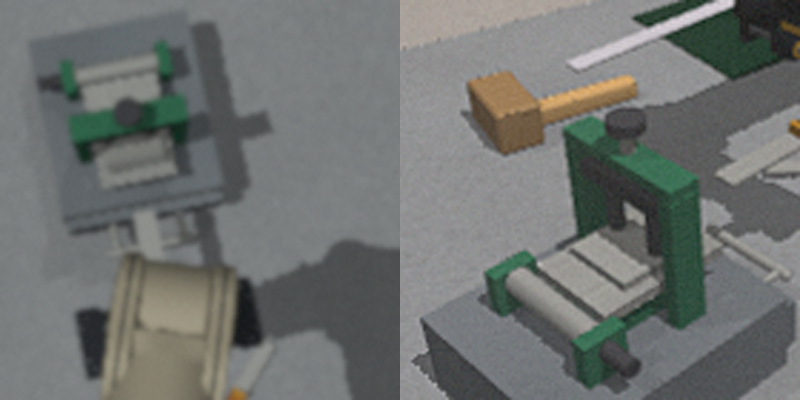

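The blade tip at (145,212) top and (722,177) scene matches the prediction, level and in line with the mouth. Lowering and advancing 65 mm.

Emit:
{"method": "move_arm", "body": {"targets": [[[0, 0, 0.9], [0, 0, 0], 0], [[0, 0, 0.9], [0, 0, 0], 0], [[-1, 0, 0], [0, 0, 0], 0], [[-1, 0, 0], [0, 0, 0], 0], [[-1, 0, 0], [0, 0, 0], 0], [[-1, 0, 0], [0, 0, 0], 0], [[-1, 0, 0], [0, 0, 0], 0], [[-1, 0, 0], [0, 0, 0], 0], [[-0.5, 0, 0], [0, 0, 0], 0], [[0, 0, 0], [0, 0, 0], 0], [[0, 0, 0], [0, 0, 0], 0]]}}

```text
time: 11.52
ee_pos: [0.524, -0.077, 0.1165]
eef_rot: [-0.102, 0.995, 0.0, -0.0]
ft_force: [0.6, -1.3, -0.9]
width: 0.0238
grip_force: 40.0
```

Emit:
{"method": "move_arm", "body": {"targets": [[[0, 0, 0.1], [0, 0, 0], 0], [[0, 0, 0], [0, 0, 0], 0]]}}

```text
time: 11.78
ee_pos: [0.5241, -0.0769, 0.1155]
eef_rot: [-0.102, 0.995, 0.0, -0.0]
ft_force: [0.5, -0.2, -0.1]
width: 0.0237
grip_force: 40.0
```

Emit:
{"method": "move_arm", "body": {"targets": [[[0, 0, 0.05], [0, 0, 0], 0], [[0, 0, 0], [0, 0, 0], 0]]}}

```text
time: 12.02
ee_pos: [0.5242, -0.0769, 0.115]
eef_rot: [-0.102, 0.995, 0.0, -0.0]
ft_force: [0.1, -0.6, -1.4]
width: 0.0238
grip_force: 40.0
```

Emit:
{"method": "move_arm", "body": {"targets": [[[0, 0, 0.05], [0, 0, 0], 0], [[0, 0, 0], [0, 0, 0], 0]]}}

```text
time: 12.28
ee_pos: [0.5243, -0.0768, 0.1145]
eef_rot: [-0.102, 0.995, 0.0, 0.0]
ft_force: [0.0, -0.1, -1.9]
width: 0.0236
grip_force: 40.0
```

Emit:
{"method": "move_arm", "body": {"targets": [[[0, 0, 0.1], [0, 0, 0], 0], [[0, 0, 0], [0, 0, 0], 0]]}}

```text
time: 12.52
ee_pos: [0.5242, -0.0769, 0.1134]
eef_rot: [-0.102, 0.995, 0.0, -0.0]
ft_force: [0.7, -0.2, -0.8]
width: 0.0239
grip_force: 40.0
```

Emit:
{"method": "move_arm", "body": {"targets": [[[0, 0, 0.05], [0, 0, 0], 0], [[0, 0, 0], [0, 0, 0], 0]]}}

```text
time: 12.78
ee_pos: [0.5243, -0.0769, 0.113]
eef_rot: [-0.102, 0.995, 0.0, 0.0]
ft_force: [-0.4, -0.0, -1.4]
width: 0.0235
grip_force: 40.0
```

Emit:
{"method": "move_arm", "body": {"targets": [[[0, 0, 0.05], [0, 0, 0], 0], [[0, 0, 0], [0, 0, 0], 0]]}}

```text
time: 13.02
ee_pos: [0.5243, -0.0768, 0.1125]
eef_rot: [-0.102, 0.995, 0.0, 0.0]
ft_force: [-0.0, -0.1, 0.2]
width: 0.0236
grip_force: 40.0
```

Emit:
{"method": "move_arm", "body": {"targets": [[[0, 0, 0.04], [0, 0, 0], 0], [[0, 0, 0], [0, 0, 0], 0]]}}

```text
time: 13.28
ee_pos: [0.5243, -0.0769, 0.1122]
eef_rot: [-0.102, 0.995, 0.0, 0.0]
ft_force: [-0.9, -0.2, 0.0]
width: 0.024
grip_force: 40.0
```

```bash
python3 - <<'E'
from bench import r
from fit import *
s=r.read_state(); print(s['ft_force'],s['torque'],s['ee_pos'])
p=s['ee_pos']+R.from_quat(s['eef_rot']).apply([-.138,0,0]); print(R.from_euler('z',-x[2]).apply(p-w(x,np.array([[-.07,0,.115]]))[0]))
E
```

```text
[-0.89688747 -0.20469814  0.01260884] [-0.00493623  0.06089628  0.0442346 ] [ 0.52430526 -0.07685951  0.11216535]
[ 0.00506318  0.00175953 -0.00281573]
```

Emit:
{"method": "move_arm", "body": {"targets": [[[-0.5, 0, 0], [0, 0, 0], 0], [[-0.5, 0, 0], [0, 0, 0], 0], [[-0.3, 0, 0], [0, 0, 0], 0], [[0, 0, 0], [0, 0, 0], 0], [[0, 0, 0], [0, 0, 0], 0]]}}

```text
time: 13.9
ee_pos: [0.5373, -0.0741, 0.1122]
eef_rot: [-0.102, 0.995, 0.0, 0.0]
ft_force: [-0.2, -0.3, 0.7]
width: 0.0238
grip_force: 40.0
```

Emit:
{"method": "move_arm", "body": {"targets": [[[-0.2, 0, 0], [0, 0, 0], 0], [[0, 0, 0], [0, 0, 0], 0]]}}

```text
time: 14.15
ee_pos: [0.539, -0.0738, 0.1121]
eef_rot: [-0.102, 0.995, 0.0, -0.0]
ft_force: [-0.6, 0.0, 1.2]
width: 0.0235
grip_force: 40.0
```

Emit:
{"method": "move_arm", "body": {"targets": [[[-0.2, 0, 0], [0, 0, 0], 0], [[0, 0, 0], [0, 0, 0], 0]]}}

```text
time: 14.4
ee_pos: [0.5409, -0.0735, 0.1121]
eef_rot: [-0.102, 0.995, 0.0, -0.0]
ft_force: [0.3, -0.7, 1.1]
width: 0.0235
grip_force: 40.0
```

Emit:
{"method": "move_arm", "body": {"targets": [[[-0.2, 0, 0], [0, 0, 0], 0], [[0, 0, 0], [0, 0, 0], 0]]}}

```text
time: 14.65
ee_pos: [0.5426, -0.0731, 0.112]
eef_rot: [-0.102, 0.995, 0.0, -0.0]
ft_force: [-3.8, -1.0, 3.1]
width: 0.0236
grip_force: 40.0
```

Emit:
{"method": "move_arm", "body": {"targets": [[[-0.2, 0, 0], [0, 0, 0], 0], [[0, 0, 0], [0, 0, 0], 0]]}}

```text
time: 14.9
ee_pos: [0.5444, -0.0728, 0.112]
eef_rot: [-0.102, 0.995, 0.0, -0.001]
ft_force: [-5.3, -1.3, 3.9]
width: 0.0236
grip_force: 40.0
```

Emit:
{"method": "move_arm", "body": {"targets": [[[-0.2, 0, 0], [0, 0, 0], 0], [[0, 0, 0], [0, 0, 0], 0]]}}

```text
time: 15.15
ee_pos: [0.546, -0.0725, 0.1119]
eef_rot: [-0.102, 0.995, 0.0, -0.001]
ft_force: [-7.4, -0.4, 4.7]
width: 0.0239
grip_force: 40.0
```

Emit:
{"method": "move_arm", "body": {"targets": [[[-0.2, 0, 0], [0, 0, 0], 0], [[0, 0, 0], [0, 0, 0], 0], [[0, 0, 0], [0, 0, 0], 0]]}}

```text
time: 15.52
ee_pos: [0.5476, -0.0722, 0.1119]
eef_rot: [-0.102, 0.995, 0.0, -0.001]
ft_force: [-8.5, -1.9, 6.3]
width: 0.0241
grip_force: 40.0
```

```bash
python3 - <<'E'
from bench import r
from fit import *
s=r.read_state(); print(s['ee_pos'],s['eef_rot'],s['ft_force'],s['torque'])
p=s['ee_pos']+R.from_quat(s['eef_rot']).apply([-.138,0,0]); print(R.from_euler('z',-x[2]).apply(p-w(x,np.array([[-.07,0,.115]]))[0]))
c=snap(r,'wrist','w5'); d=snap(r,'scene','s5')
A=cv2.resize(c['image'],(400,300),interpolation=cv2.INTER_AREA)
B=cv2.resize(d['image'][160:265,150:290],(400,300),interpolation=cv2.INTER_CUBIC)
cv2.imwrite('pics/m5.png',np.hstack([A,B]))
E
```

```text
[ 0.54762486 -0.072206    0.11188031] [-1.01677301e-01  9.94816679e-01  1.17573694e-04 -1.22017176e-03] [-8.54631    -1.93903892  6.25195646] [-0.22739974  1.55944941 -0.00616787]
[ 0.02884168  0.00154876 -0.00345142]
```

View pics/m5.png

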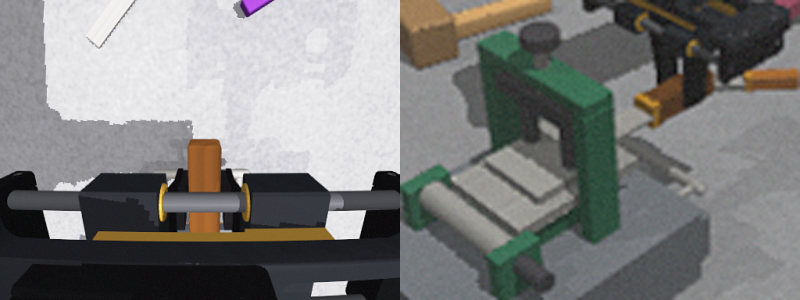

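The handle is held straight (wrist u≈205), the blade sits in the mouth at (625,125) of the scene half, and drag is about 8.5 N, rising steadily since first touch about 6 mm back. Handing in.

```bash
python3 -c "
from bench import r
print(r.close_job())"
```

```text
the job is handed in; nothing more can be done
None
```

The job is handed in, but no verdict came back. The drawer is home as far as the pictures show. The gauge is still held straight and level in the mouth, about 6 mm past first touch (estimated lift 1.2 mm) with about 8.5 N of drag, and I kept clear of the mallet, jar and slicker.

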